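Stand the long sample tube in the balance's holder cup

ROBOT

A 6-joint arm with a two-finger parallel gripper is mounted at the origin on the work surface. World frame = base frame: x ahead of the robot, y to its left, z up, the work surface at z = 0. Lengths are in m, angles in rad, forces in N, time in s.
With the tool pointing down it reaches from about 0.3 to 0.775 m from the base axis. Payload 14.6 kg.
Tool frame: the origin (TCP) lies on the centre line of the jaws, within the pads' length; the fingertips stand 19 mm ahead of it and the grasp point (between the pads) is the TCP; y points along the fingers, x is the direction in which the jaws open and shut, and the axes are right-handed (so a half turn about y gives the same grasp; the last joint's range is limited). The gripper opens to 94 mm and grips with 3 to 60 N. Pads are 16 mm wide; open, the fingers measure 119 mm over their backs; the gripper's body (75 mm by 177 mm) begins 78 mm behind the grasp point.
Start: joints at [-1.243, 0.3, 1.521, -0, 1.321, -0.067], TCP at [0.212, -0.508, 0.224] pointing down, gripper open.
Joint ranges: [-3.03, 3.03], [-0.79, 2.21], [0.23, 2.52], [-1.04, 4.18], [0, 3.07], [-2.55, 2.55]. Speed limits (rad/s): [2.22, 2.22, 2.57, 3.14, 3.14, 3.14].

INTERFACE

Orientations are given as [roll, pitch, yaw] about the fixed x, y, z axes, in that order (R = Rz(yaw) Ry(pitch) Rx(roll)).
In Python, from station import ctrl, optics gives the robot as it stands.
- The arm moves only by the tool jog_arm, never from a script. Its argument "targets" is a list of rows, each a list of 3 entries, a list of its own where there are three numbers: the finger opening in cm, from 0 to 9.4, then the shift along the tool's x, y, z in cm, then the turn about the tool's y in rad. A call has 1 to 10 rows; each row is the pose to reach, as a shift and turn from the pose commanded when the call began, along the tool's axes at that moment; what a row does not reach only later rows make up. A row lasts 1/10 s, in which the tool goes at most 50 mm and 8.59 degrees, less where a joint would pass 70% of its speed; a pose out of reach is approached as far as the arm can. A call with a gripper value outside its range is refused whole. The fingers move at their own pace and stop on an object; "grip_force" is the grip in N (left out, the last holds). Time passes only in rows, so rows that repeat a pose let the fingers close. It gives the time, the measured TCP pose, the force and the opening at its end, in the units of the state.
- ctrl.get_obs(): the state, without advancing time (a new reading comes with each control period).
- optics.camera(name): name is "scene" or "top"; returns a dict with "img" (384x512x3 uint8, red, green, blue), "range_z" (384x512 float32, m along the optical axis (not along the pixel's ray), 0 where there is no reading), "camera_matrix" (3x3 intrinsics, pixels), "k1" (the pictures are not rectified: a ray, as slopes to the right and down, at radius r is drawn at 1 + k1 r^2 times it, then the intrinsics apply), "world_to_cam" (4x4, takes a point from world to camera coordinates). Camera axes: x right, y up, looking along -z (the intrinsics and any distortion apply to the point x, -y, -z); pixel columns grow to the right and rows downward; lengths in m; the calibration is good to about 2 mm. A picture is of the moment at which its call begins.
- ctrl.hand_in(): hands the job in, once; it reports no verdict.
The state is a dict: "time_s": time; "qpos": joint angles; "joint_vel": joint speeds; "tau": joint torques, N m; "ee_pos": TCP position; "eef_rot": TCP orientation; "force": force on the tool from outside, world axes, zero at the start; "moment": the same for the moment, N m; "grip_width": finger opening in m.
Only numpy, scipy, OpenCV 4.12 (cv2) and the standard library are available. Lean on these libraries where they do the work, as an engineer would, in place of code of your own. Each camera call takes 0.05 s, during which the arm holds its last target. There are 200 camera calls.

TASK

The long sample tube is to be weighed. Take the longest of the three capped tubes out of the rack and stand it upright, cap up, in the metal holder cup on the balance: lower it down to the bottom of the cup, do not drop it in. Leave the two shorter tubes standing in the rack.

Things in the scene. Friction and masses are not known exactly. Their poses are not given: they have to be found in the camera images.
- long_tube: The long capped sample tube: a straight rigid cylinder of frosted white plastic, 26 mm in diameter over its whole length, 160 mm long, flat foot, its top 24 mm a dark blue cap; about 60 g. It starts upright in a square well of a fixed clear plastic tube rack, its foot 8 mm above the bench; the rack's top is 66 mm above the bench and the well 30 mm wide, so the upper 102 mm stand free and the tube lifts straight out. Origin: centre of its foot; z points up the tube to the cap.
- middle_tube: A like tube, same diameter and cap, only 120 mm long, upright in another well of the same rack. Stays there. Origin: centre of its foot; z points to the cap.
- short_tube: A like tube, same diameter and cap, only 95 mm long, upright in a third well of the same rack. Stays there. Origin: centre of its foot; z points to the cap. The three tubes stand in one straight row, neighbours 80 mm apart between centres, in any order; the wells between them are empty. Vials 47 mm tall stand in front of and behind the rack, at least 70 mm from the row.
- cup_floor (a point): Centre of the inner floor of the round metal holder cup fixed on the steel pan of the white balance (200 x 190 mm, 58 mm high, fixed to the bench). The cup is open at the top, 60 mm across outside, 52 mm inside, with a flat floor; its rim is 70 mm above this point, which lies 71 mm above the bench. z points up; x points to the balance's rear, away from its display. Nothing else on the balance is higher than the pan.
There are look-alikes about, which are no part of the job. Leave any brown, orange or red look-alike of the long_tube alone.

How it is judged:
By the outcome, as a careful person would: the job done as asked, in the order asked, and still so for the second after the job is handed in, with the robot touching nothing.
It also fails if it takes over 42 s, if anything falls off the work surface, if the arm or the gripper's body presses on something with over 40 N, if the wrist force passes 120 N, or if a joint passes its speed limit or range.

## Working session

There is one attempt and no reset: what is moved stays moved. The work goes in short steps, Python scripts to look and compute and a tool call to move; the robot and the scene stay as the last step left them, time stands still between calls to the robot, and variables do not carry over. Pictures are saved under pics/ and viewed, about 8 in all and at most 12, crops included, and the job is handed in when it is done.

Besides the shell and the picture viewer there is one more tool, called after "Emit:" in YAML: its name, and indented under it one key for each argument. jog_arm: Moves the arm, as the interface text tells. Its arguments: {"type":"object","properties":{"targets":{"type":"array","items":{"type":"array"}},"grip_force":{"type":"number"}},"required":["targets"]}

```bash
mkdir -p pics; cat > h.py <<'E'
import numpy as np, cv2
from station import ctrl, optics
def snap(n,f=None):
    c=optics.camera(n)
    if f: cv2.imwrite('pics/'+f,cv2.cvtColor(c['img'],cv2.COLOR_RGB2BGR))
    return c
def pts(c):
    # world xyz for every pixel
    K=np.array(c['camera_matrix'],float);h,w=c['range_z'].shape
    v,u=np.mgrid[:h,:w].astype(np.float64)
    p=cv2.undistortPoints(np.stack([u,v],-1).reshape(-1,1,2),K,np.array([c['k1'],0,0,0.])).reshape(h,w,2)
    z=c['range_z'].astype(float)
    P=np.stack([p[...,0]*z,-p[...,1]*z,-z,np.ones_like(z)],-1)
    return (P@np.linalg.inv(np.array(c['world_to_cam'])).T)[...,:3]
E
python3 - <<'E'
from h import *
a=snap('scene','s0.png');b=snap('top','t0.png')
np.savez('c0.npz',s=pts(a),t=pts(b),si=a['img'],ti=b['img'],sz=a['range_z'],tz=b['range_z'])
im=np.hstack([a['img'],b['img']]);
for c in(a,b):
    M=np.linalg.inv(c['world_to_cam']);print(M[:3,3].round(3),(-M[:3,2]).round(2))
print({k:np.round(v,3) for k,v in ctrl.get_obs().items()})
E
```

```text
[ 1.149 -0.165  0.576] [-0.75  0.19 -0.63]
[ 0.434 -0.001  0.824] [ 0.13 -0.   -0.99]
{'time_s': np.float64(0.1), 'qpos': array([-1.243,  0.3  ,  1.522, -0.   ,  1.321, -0.067]), 'joint_vel': array([ 0.001, -0.002, -0.001, -0.002,  0.001, -0.001]), 'tau': array([ 0.0000e+00, -5.3265e+01, -3.5329e+01,  7.1000e-02,  2.4000e-02,
       -0.0000e+00]), 'ee_pos': array([ 0.211, -0.507,  0.224]), 'eef_rot': array([-1.571e+00,  1.000e-03, -1.176e+00]), 'force': array([1.018, 1.031, 0.512]), 'moment': array([-0.006,  0.007,  0.021]), 'grip_width': np.float64(0.094)}
```

View pics/s0.png

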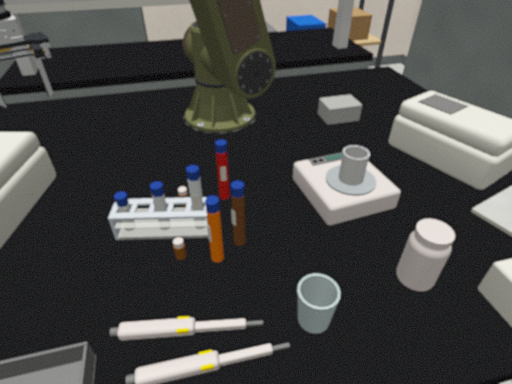

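View pics/t0.png

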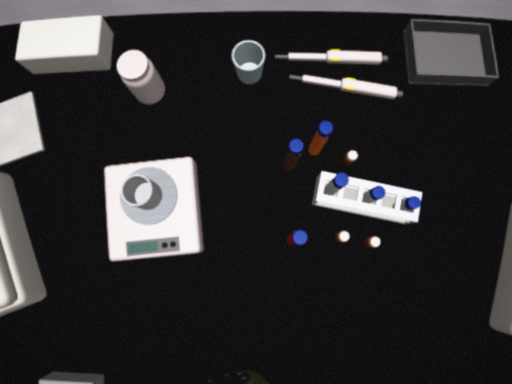

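The views show three blue-capped tubes in the rack: scene (121,200), (157,188) and (193,175); top (413,203), (377,192) and (341,180).
- **Look-alikes outside the rack:** red at scene (222,150) / top (299,238), brown at (238,190) / (295,146), orange at (214,205) / (325,128).
- **Likely target:** the tube at scene (193,175) / top (341,180).
- **Cup:** scene (354,163), top (138,190).

Next I'll measure cap and cup positions and check the choice in a close crop.

```bash
python3 - <<'E'
from h import *
d=np.load('c0.npz')
hsv=cv2.cvtColor(d['ti'],cv2.COLOR_RGB2HSV)
m=cv2.inRange(hsv,(110,120,60),(130,255,255))
n,l,s,c=cv2.connectedComponentsWithStats(m)
T=d['t']
for i in range(1,n):
    if s[i,4]<30: continue
    P=T[l==i];zt=np.percentile(P[:,2],95);Q=P[P[:,2]>zt-.006]
    print(c[i].round(0),len(Q),'top z',zt.round(3),'xy mid',((Q.max(0)+Q.min(0))/2)[:2].round(3),Q.mean(0).round(3))
for nm in('t','s'):
    P=d[nm].reshape(-1,3)
    R=P[(P[:,2]>.132)&(P[:,2]<.15)&(P[:,0]>.3)&(P[:,0]<.75)&(P[:,1]>.05)&(P[:,1]<.35)]
    (x,y),r=cv2.minEnclosingCircle(R[:,:2].astype(np.float32));print(nm,len(R),'rim',x,y,r,R[:,2].max(),R.min(0),R.max(0))
i=cv2.resize(d['si'][125:275,100:260],None,fx=4.5,fy=4,interpolation=cv2.INTER_CUBIC)
cv2.imwrite('pics/crop.png',i[...,::-1])
E
```

```text
[326. 127.] 154 top z 0.162 xy mid [ 0.548 -0.067] [ 0.647 -0.119  0.168]
[296. 145.] 161 top z 0.162 xy mid [ 0.531 -0.039] [ 0.615 -0.065  0.164]
[341. 179.] 153 top z 0.169 xy mid [ 0.5   -0.077] [ 0.55  -0.141  0.176]
[378. 192.] 128 top z 0.13 xy mid [ 0.49  -0.116] [ 0.533 -0.218  0.133]
[413. 202.] 121 top z 0.105 xy mid [ 0.517 -0.3  ] [ 0.517 -0.299  0.103]
[300. 237.] 172 top z 0.162 xy mid [ 0.449 -0.041] [ 0.451 -0.068  0.167]
t 289 rim 0.5412545204162598 0.22842340171337128 0.03044886514544487 0.14421122402552433 [0.51121327 0.19822368 0.13206583] [0.57060875 0.2568672  0.14421122]
s 197 rim 0.5440565347671509 0.22948651015758514 0.030765581876039505 0.14127251690909493 [0.51339359 0.19948253 0.13211358] [0.57405131 0.25880548 0.14127252]
```

View pics/crop.png

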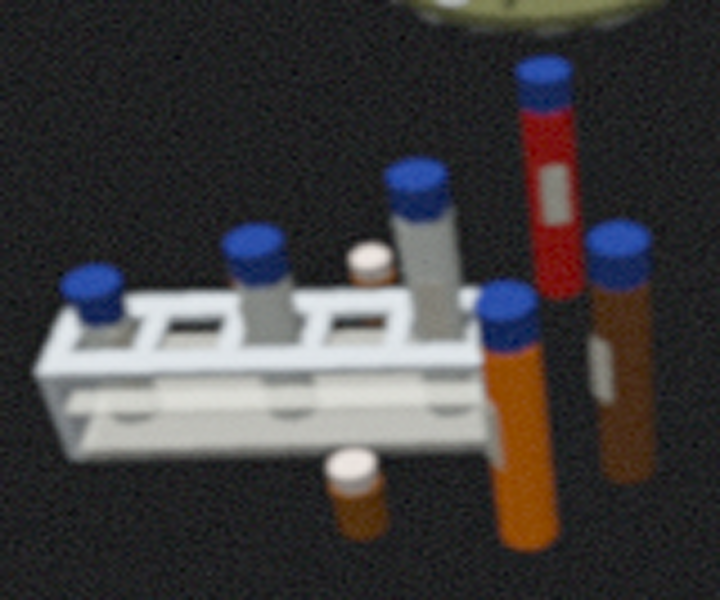

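The crop confirms it: the rack tubes stand short, middle, long from left to right, and the right one (crop 418,190) has a frosted white body. Its top measures z≈0.169, which fits 8+160 mm. The coloured look-alikes stand outside the rack with tops at 0.162.

The long tube is at about (0.549,-0.141) and the cup at about (0.5425,0.229). I'll move above the tube with the jaws opening across the row.

Emit:
jog_arm:
  targets:
    - [9.4, [-5, -2, 11], -0.24]
    - [9.4, [-10, -3, 22], -0.5]
    - [9.4, [-15, -4, 33], -0.75]
    - [9.4, [-20.8, -4, 45.3], -0.97]
    - [9.4, [-20.8, -4, 45.3], -0.97]
    - [9.4, [-20.8, -4, 45.3], -0.97]
    - [9.4, [-20.8, -4, 45.3], -0.97]
    - [9.4, [-20.8, -4, 45.3], -0.97]
    - [9.4, [-20.8, -4, 45.3], -0.97]
    - [9.4, [-20.8, -4, 45.3], -0.97]

```text
time_s: 1.1
ee_pos: [0.5505, -0.1398, 0.2644]
eef_rot: [-1.571, 0.0, -0.206]
force: [0.5, -1.0, 0.2]
grip_width: 0.0941
```

```bash
python3 - <<'E'
from h import *
o=ctrl.get_obs();print(o['time_s'],o['ee_pos'].round(4),o['eef_rot'].round(3),o['force'].round(1),o['qpos'].round(2))
# refined cap positions: medians over top disc, from both cameras' first pictures
d=np.load('c0.npz')
for k in 'ts':
  P=d[k].reshape(-1,3)
  for nm,x,y,z in(('L',.549,-.141,.168),('M',.533,-.218,.128),('S',.517,-.299,.103)):
    Q=P[(np.hypot(P[:,0]-x,P[:,1]-y)<.03)&(abs(P[:,2]-z)<.006)]
    print(k,nm,len(Q),Q.mean(0).round(4),((Q.max(0)+Q.min(0))/2).round(4),np.ptp(Q,axis=0).round(3))
E
```

```text
1.1 [ 0.5505 -0.1398  0.2644] [-1.571  0.    -0.206] [ 0.5 -1.   0.2] [-0.31  0.31  1.41 -0.    1.42 -0.11]
t L 169 [ 0.5515 -0.1436  0.1675] [ 0.5523 -0.1435  0.1661] [0.026 0.024 0.007]
t M 158 [ 0.5342 -0.2214  0.1275] [ 0.5346 -0.2216  0.1267] [0.026 0.026 0.007]
t S 141 [ 0.5169 -0.2993  0.1026] [ 0.5168 -0.2997  0.1017] [0.025 0.025 0.009]
s L 93 [ 0.5568 -0.1424  0.1662] [ 0.555  -0.1419  0.1651] [0.027 0.025 0.006]
s M 92 [ 0.5396 -0.2201  0.1262] [ 0.5373 -0.2205  0.1254] [0.026 0.024 0.007]
s S 92 [ 0.5217 -0.2998  0.1012] [ 0.5201 -0.2995  0.1003] [0.027 0.024 0.006]
```

Emit:
jog_arm:
  targets:
    - [9.4, [0.4, 2, -0.3], 0]
    - [9.4, [0.4, 5, -0.3], 0]
    - [9.4, [0.4, 8, -0.3], 0]
    - [9.4, [0.4, 10.5, -0.3], 0]
    - [9.4, [0.4, 12.5, -0.3], 0]
    - [9.4, [0.4, 13.8, -0.3], 0]
    - [9.4, [0.4, 14.4, -0.3], 0]
    - [9.4, [0.4, 14.4, -0.3], 0]

```text
time_s: 1.9
ee_pos: [0.5527, -0.1454, 0.1201]
eef_rot: [-1.571, 0.001, -0.206]
force: [0.0, 0.2, 0.7]
grip_width: 0.0942
```

```bash
python3 - <<'E'
from h import *
c=snap('scene');cv2.imwrite('pics/g.png',cv2.resize(c['img'][90:270,90:290],None,fx=3.5,fy=3.3,interpolation=cv2.INTER_CUBIC)[...,::-1])
E
```

```text
(no output)
```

View pics/g.png

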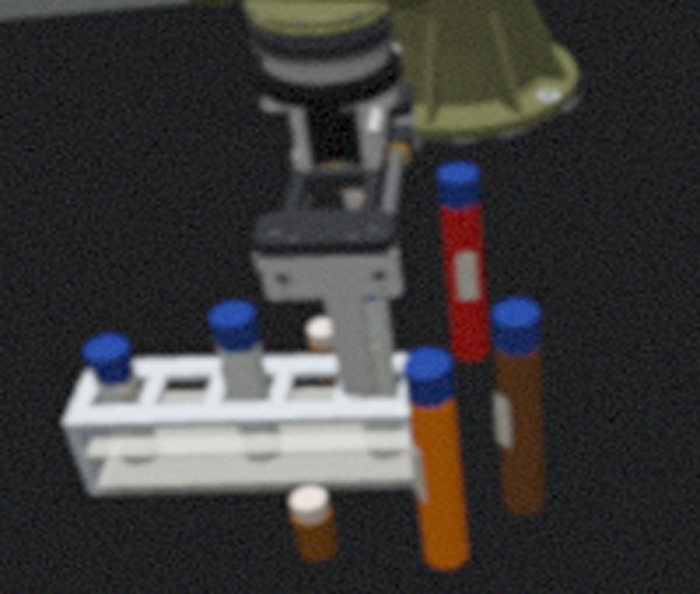

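The jaw straddles the long tube: its front finger at (360,340) hides the tube, and nothing else was disturbed. Closing now.

Emit:
jog_arm:
  targets:
    - [6, [0, 0, 0], 0]
    - [4, [0, 0, 0], 0]
    - [2.2, [0, 0, 0], 0]
    - [2.2, [0, 0, 0], 0]
    - [2.2, [0, 0, 0], 0]
    - [2.2, [0, 0, 0], 0]
    - [2.2, [0, 0, 0], 0]
    - [2.2, [0, 0, 0], 0]
    - [2.2, [0, 0, 0], 0]
    - [2.2, [0, 0, 0], 0]
  grip_force: 20

```text
time_s: 2.95
ee_pos: [0.5527, -0.1455, 0.1204]
eef_rot: [-1.571, 0.0, -0.206]
force: [0.7, 0.4, 0.2]
grip_width: 0.0255
```

Gripped at 25.5 mm. Lifting straight up.

Emit:
jog_arm:
  targets:
    - [2.2, [0, -0.5, 0], 0]
    - [2.2, [0, -2, 0], 0]
    - [2.2, [0, -4, 0], 0]
    - [2.2, [0, -6.5, 0], 0]
    - [2.2, [0, -9, 0], 0]
    - [2.2, [0, -12, 0], 0]
    - [2.2, [0, -15, 0], 0]
    - [2.2, [0, -18, 0], 0]
    - [2.2, [0, -20, 0], 0]
    - [2.2, [0, -20, 0], 0]

```text
time_s: 3.95
ee_pos: [0.5532, -0.1456, 0.3234]
eef_rot: [-1.571, -0.005, -0.206]
force: [0.3, 0.6, -0.3]
grip_width: 0.0259
```

```bash
python3 - <<'E'
from h import *
o=ctrl.get_obs();print(o['ee_pos'].round(4),o['eef_rot'].round(3),o['force'].round(1),o['grip_width'])
c=snap('scene');cv2.imwrite('pics/l.png',cv2.resize(c['img'][40:260,90:310],None,fx=2.7,fy=2.7,interpolation=cv2.INTER_CUBIC)[...,::-1])
E
```

```text
[ 0.5532 -0.1456  0.3234] [-1.571 -0.005 -0.206] [ 0.3  0.6 -0.3] 0.025863646436110846
```

View pics/l.png

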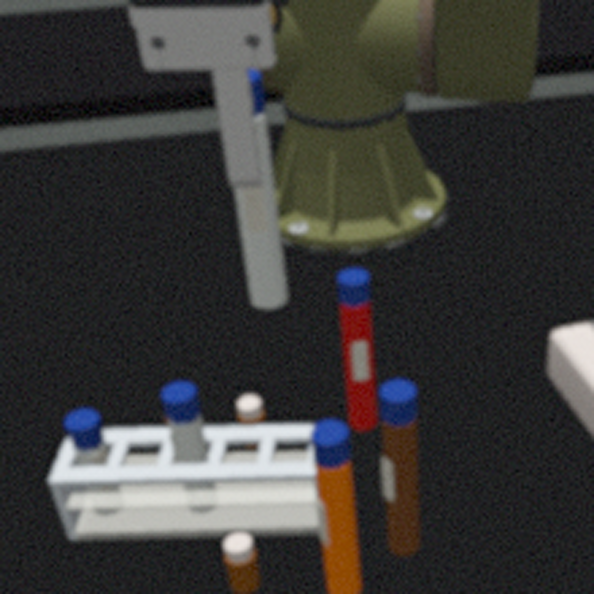

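The tube hangs upright in the grip, foot at crop (268,300); the other tubes are undisturbed. Moving over the cup.

Emit:
jog_arm:
  targets:
    - [2.2, [-0.3, 0, 1.5], 0]
    - [2.2, [-1.2, 0, 5], 0]
    - [2.2, [-2.2, 0, 9.5], 0]
    - [2.2, [-3.5, 0, 14.5], 0]
    - [2.2, [-4.7, 0, 19.5], 0]
    - [2.2, [-5.9, 0, 24.5], 0]
    - [2.2, [-7, 0, 29.5], 0]
    - [2.2, [-8, 0, 33.5], 0]
    - [2.2, [-8.6, 0, 35.9], 0]
    - [2.2, [-8.7, 0, 36.5], 0]

```text
time_s: 5.0
ee_pos: [0.5409, 0.2328, 0.3186]
eef_rot: [-1.572, 0.003, -0.203]
force: [0.9, 0.3, -0.1]
grip_width: 0.0253
```

Emit:
jog_arm:
  targets:
    - [2.2, [0, 0, 0], 0]
    - [2.2, [0, 0, 0], 0]
    - [2.2, [0, 0, 0], 0]

```text
time_s: 5.3
ee_pos: [0.5424, 0.2284, 0.3204]
eef_rot: [-1.571, 0.0, -0.208]
force: [-0.3, 0.7, -0.6]
grip_width: 0.0259
```

```bash
python3 - <<'E'
from h import *
c=snap('scene');s=pts(c).reshape(-1,3)
cv2.imwrite('pics/o.png',cv2.resize(c['img'][30:230,260:420],None,fx=3,fy=3,interpolation=cv2.INTER_CUBIC)[...,::-1])
t=pts(snap('top')).reshape(-1,3)
for k,P in(('s',s),('t',t)):
  Q=P[(np.hypot(P[:,0]-.5425,P[:,1]-.229)<.04)&(P[:,2]>.19)&(P[:,2]<.28)]
  for z in np.arange(.19,.28,.01):
    q=Q[(Q[:,2]>=z)&(Q[:,2]<z+.01)]
    if len(q)>5: print(k,z.round(2),len(q),q.min(0).round(4),q.max(0).round(4))
  q=P[(abs(P[:,2]-.141)<.006)&(np.hypot(P[:,0]-.5425,P[:,1]-.229)<.05)]
  if len(q)>5: print('rim',len(q),cv2.minEnclosingCircle(q[:,:2].astype(np.float32)))
E
```

```text
s 0.2 23 [0.5384 0.2183 0.2058] [0.556  0.2379 0.21  ]
s 0.21 48 [0.5368 0.2176 0.2102] [0.5577 0.2398 0.2199]
s 0.22 55 [0.5371 0.218  0.22  ] [0.557  0.2403 0.2298]
s 0.23 53 [0.5378 0.218  0.2303] [0.5577 0.2399 0.24  ]
s 0.24 56 [0.5371 0.2176 0.2401] [0.5577 0.2412 0.25  ]
s 0.25 60 [0.5369 0.2178 0.2502] [0.5579 0.2415 0.2598]
s 0.26 59 [0.5366 0.2183 0.2601] [0.5568 0.24   0.2699]
s 0.27 61 [0.5373 0.2173 0.2701] [0.558  0.2405 0.2799]
rim 137 ((0.5423077940940857, 0.22963552176952362), 0.03199475631117821)
t 0.2 7 [0.5301 0.2174 0.2078] [0.5502 0.2267 0.21  ]
t 0.21 34 [0.5295 0.2167 0.2101] [0.5512 0.2305 0.2193]
t 0.22 36 [0.5294 0.2171 0.2203] [0.5513 0.2321 0.2291]
t 0.23 38 [0.5294 0.2173 0.2302] [0.553  0.2305 0.2397]
t 0.24 34 [0.5295 0.216  0.2406] [0.5531 0.2328 0.2499]
t 0.25 45 [0.5294 0.2162 0.25  ] [0.5529 0.2323 0.2596]
t 0.26 50 [0.5294 0.2166 0.2602] [0.5546 0.2325 0.2699]
t 0.27 50 [0.5296 0.2167 0.2702] [0.5548 0.2316 0.28  ]
rim 210 ((0.5412033200263977, 0.22714391350746155), 0.030575517565011978)
```

View pics/o.png

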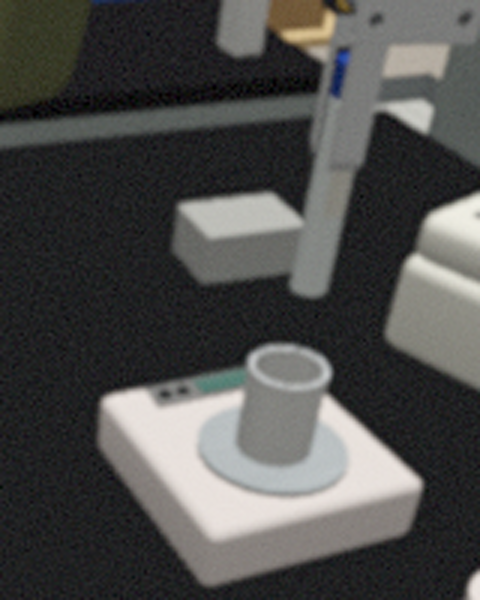

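The tube hangs upright at about (0.543,0.229), centred over the cup within 2 mm; its foot is at z≈0.208, so the floor is about 13.7 cm down. Lowering to just above the floor.

Emit:
jog_arm:
  targets:
    - [2.2, [0, 1, 0], 0]
    - [2.2, [0, 3, 0], 0]
    - [2.2, [0, 5, 0], 0]
    - [2.2, [0, 7, 0], 0]
    - [2.2, [0, 9, 0], 0]
    - [2.2, [0, 10.5, 0], 0]
    - [2.2, [0, 11.8, 0], 0]
    - [2.2, [0, 12.6, 0], 0]
    - [2.2, [0, 13, 0], 0]
    - [2.2, [0, 13, 0], 0]

```text
time_s: 6.4
ee_pos: [0.5422, 0.2296, 0.1902]
eef_rot: [-1.571, 0.0, -0.206]
force: [-0.2, 0.4, -1.2]
grip_width: 0.0255
```

Emit:
jog_arm:
  targets:
    - [2.2, [0, 0.1, 0], 0]
    - [2.2, [0, 0.2, 0], 0]
    - [2.2, [0, 0.3, 0], 0]
    - [2.2, [0, 0.4, 0], 0]
    - [2.2, [0, 0.4, 0], 0]
    - [2.2, [0, 0.4, 0], 0]

```text
time_s: 7.0
ee_pos: [0.5423, 0.2296, 0.1865]
eef_rot: [-1.571, -0.0, -0.206]
force: [0.4, -0.6, -0.0]
grip_width: 0.0257
```

Emit:
jog_arm:
  targets:
    - [2.2, [0, 0.1, 0], 0]
    - [2.2, [0, 0.1, 0], 0]
    - [2.2, [0, 0.1, 0], 0]

```text
time_s: 7.3
ee_pos: [0.5422, 0.2296, 0.1854]
eef_rot: [-1.571, 0.0, -0.206]
force: [0.2, -0.4, -1.6]
grip_width: 0.0257
```

Emit:
jog_arm:
  targets:
    - [2.2, [0, 0.1, 0], 0]
    - [2.2, [0, 0.1, 0], 0]
    - [2.2, [0, 0.1, 0], 0]

```text
time_s: 7.6
ee_pos: [0.5422, 0.2296, 0.1844]
eef_rot: [-1.571, 0.0, -0.206]
force: [0.3, 0.5, -0.3]
grip_width: 0.0256
```

Emit:
jog_arm:
  targets:
    - [2.2, [0, 0.1, 0], 0]
    - [2.2, [0, 0.1, 0], 0]
    - [2.2, [0, 0.1, 0], 0]

```text
time_s: 7.9
ee_pos: [0.5422, 0.2296, 0.1834]
eef_rot: [-1.571, 0.0, -0.206]
force: [0.4, 0.8, -0.4]
grip_width: 0.0258
```

Emit:
jog_arm:
  targets:
    - [2.2, [0, 0.1, 0], 0]
    - [2.2, [0, 0.1, 0], 0]
    - [2.2, [0, 0.1, 0], 0]

```text
time_s: 8.2
ee_pos: [0.5423, 0.2297, 0.1833]
eef_rot: [-1.57, -0.001, -0.206]
force: [-2.3, -0.3, 6.8]
grip_width: 0.0257
```

```bash
python3 -c "
from h import *
o=ctrl.get_obs();print(o['force'],o['ee_pos'])"
```

```text
[-2.26337257 -0.3159121   6.75861081] [0.54233811 0.22971295 0.18332402]
```

The force jumped to 6.8 N upward and the descent stopped at the predicted height, so the tube is on the floor. Releasing, then straight up.

Emit:
jog_arm:
  targets:
    - [2.6, [0, 0, 0], 0]
    - [2.8, [0, 0, 0], 0]
    - [3.2, [0, 0, 0], 0]
    - [4, [0, 0, 0], 0]
    - [6, [0, 0, 0], 0]
    - [8, [0, 0, 0], 0]
    - [8, [0, 0, 0], 0]
    - [8, [0, 0, 0], 0]
  grip_force: 5

```text
time_s: 9.0
ee_pos: [0.5422, 0.2296, 0.1824]
eef_rot: [-1.571, 0.0, -0.206]
force: [0.1, -1.0, 0.4]
grip_width: 0.0689
```

Emit:
jog_arm:
  targets:
    - [8, [0, -1, 0], 0]
    - [8, [0, -3, 0], 0]
    - [8, [0, -6, 0], 0]
    - [8, [0, -9, 0], 0]
    - [8, [0, -12, 0], 0]
    - [8, [0, -15, 0], 0]
    - [8, [0, -17, 0], 0]
    - [8, [0, -18, 0], 0]
    - [8, [0, -18, 0], 0]

```text
time_s: 9.9
ee_pos: [0.5424, 0.2297, 0.3637]
eef_rot: [-1.57, -0.002, -0.206]
force: [-0.1, 0.8, 0.4]
grip_width: 0.0803
```

```bash
python3 - <<'E'
from h import *
o=ctrl.get_obs();print(o['time_s'],o['ee_pos'].round(3),o['force'].round(1))
c=snap('scene','f.png');P=pts(c);hsv=cv2.cvtColor(c['img'],cv2.COLOR_RGB2HSV)
m=(cv2.inRange(hsv,(110,120,60),(130,255,255))>0)&(abs(P[...,0]-.54)<.05)&(abs(P[...,1]-.229)<.05)
print('cap',m.sum(),P[m].max(0),P[m].min(0), np.percentile(P[m][:,2],98))
Q=P.reshape(-1,3);Q=Q[(np.hypot(Q[:,0]-.5425,Q[:,1]-.229)<.03)&(Q[:,2]>.15)]
for z in(.155,.175,.195,.215): 
  q=Q[abs(Q[:,2]-z)<.006];print(z,q.min(0).round(3),q.max(0).round(3))
E
```

```text
9.9 [0.542 0.23  0.364] [-0.1  0.8  0.4]
cap 147 [0.55745362 0.2432905  0.2309771 ] [0.53151395 0.21776281 0.20947699] 0.2300279334611552
0.155 [0.538 0.219 0.15 ] [0.558 0.241 0.161]
0.175 [0.535 0.219 0.169] [0.557 0.243 0.181]
0.195 [0.537 0.219 0.189] [0.558 0.241 0.2  ]
0.215 [0.535 0.218 0.209] [0.557 0.243 0.221]
```

View pics/f.png

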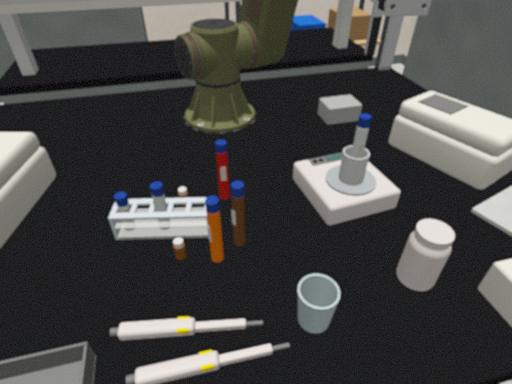

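The long tube stands upright in the cup with its cap at (363,120). The cap top measures z≈0.230, against 0.231 expected for a foot on the cup floor. The two shorter tubes are still in the rack at (121,200) and (157,188), and the gripper is clear.

```bash
python3 -c "
from station import ctrl
print(ctrl.hand_in())"
```

```text
the job is handed in; nothing more can be done
None
```

The long tube is standing upright, cap up, on the floor of the balance cup, and the job is handed in at about 10 s of the 42 s allowed. I lifted it straight out of the rack, carried it over the look-alikes and lowered it until it touched the floor (6.8 N upward). Then I let go and pulled the gripper straight up.

Last checks:
- **Height:** the cap top measured z≈0.230 m, against 0.231 m expected for a tube resting on the floor.
- **Position:** the tube's sides are vertical, with its centre within about 3 mm of the cup's.
- **Other items:** the middle and short tubes are still in the rack, and the look-alikes and vials are where they were.
- **Gripper:** it is about 11 cm above the tube, touching nothing.

No check failed. The only disagreement was that the two cameras differed by 3–5 mm on positions, which is within the clearance.

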